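Unstack the egg stands and set up the decorating turntable

ROBOT

A 6-joint arm with a two-finger parallel gripper is mounted at the origin on the work surface. World frame = base frame: x ahead of the robot, y to its left, z up, the work surface at z = 0. Lengths are in m, angles in degrees, forces in N, time in s.
With the tool pointing down it reaches from about 0.275 to 0.85 m from the base axis. Payload 19 kg.
Tool frame: the origin (TCP) lies where the fingers leave the gripper's body, on its centre line; the fingertips stand 73 mm ahead of it and the grasp point (between the pads) lies 54 mm ahead of it (manip.tip_extent is the distance from the TCP to the fingertips, in m); z points along the fingers, y is the line along which they close (so a half turn about z gives the same grasp; the last joint's range is limited). The gripper opens to 85 mm and grips with 20 to 120 N. Pads are 22 mm wide; open, the fingers measure 114 mm over their backs; the gripper's body (76 mm by 85 mm) begins 54 mm behind the grasp point. The pads swing forward as they close: fully open they stand 13 mm farther back than shut.
Start: joints at [62.624, 8.623, 82.357, -0, 89.026, -7.678], TCP at [0.194, 0.541, 0.304] pointing down, gripper open.
Joint ranges: [-160.23, 160.23], [-39.13, 120.54], [6.94, 153.29], [-79.49, 259.48], [9.18, 160.14], [-161.06, 161.06]. Speed limits (degrees/s): [108.29, 108.29, 127.2, 172.46, 172.46, 172.46].

INTERFACE

Orientations are given as a 3x3 rotation matrix whose columns are the frame's x, y, z axes.
In Python, from plant import manip, imaging gives the robot as it stands.
- The arm moves only by the tool move_arm, never from a script. Its argument "rows" is a list of rows, each an object with "slide": the shift along the world's x, y, z in m, a list of three; "turn": the turn about the world's z in rad; "grip": the opening, from -1 (shut) to 1 (fully open). In form: [{"slide": [dx, dy, dz], "turn": turn, "grip": grip}, ...]. A call has 1 to 12 rows; each row is the pose to reach, as a shift and turn from the pose commanded when the call began; what a row does not reach only later rows make up. A row lasts 1/8 s, in which the tool goes at most 62.5 mm and 10.7 degrees, less where a joint would pass 70% of its speed; a pose out of reach is approached as far as the arm can. A call with a gripper value outside its range is refused whole. The fingers move at their own pace and stop on an object; "newtons" is the grip in N (left out, the last holds). Time passes only in rows, so rows that repeat a pose let the fingers close. It gives the time, the measured TCP pose, the force, the opening and the grip force at its end, in the units of the state.
- manip.observe(): the state, without advancing time (a new reading comes with each control period).
- imaging.grab_frame(name): name is "side" or "top" or "wrist"; returns a dict with "color" (480x640x3 uint8, red, green, blue), "range_z" (480x640 float32, m along the optical axis (not along the pixel's ray), 0 where there is no reading), "mtx" (3x3 intrinsics, pixels), "eye" and "orientation" of the camera in the world; the wrist camera has in their place "tool_from_camera" (4x4, takes a point from camera to tool coordinates, whose origin is the TCP and whose axes are the flange's). Camera axes: x right, y down, z forward; pixel columns grow to the right and rows downward; lengths in m; the calibration is good to about 2 mm. A picture is of the moment at which its call begins: read the wrist's pose just before it.
- manip.sign_off(): hands the job in; it is judged then, once.
The state is a dict: "clock": time; "qpos": joint angles; "dq": joint speeds; "joint_efforts": joint torques, N m; "tool_pos": TCP position; "eef_rot": TCP orientation; "ft_force": force on the tool from outside, world axes, zero at the start; "wrist_torque": the same for the moment, N m; "gripper_width": opening from 0.0 (shut) to 1.0 (fully open); "finger_force": force on a finger pad.
Only numpy, scipy, OpenCV 4.12 (cv2) and the standard library are available. Lean on these libraries where they do the work, as an engineer would, in place of code of your own. Each camera call takes 0.05 s, during which the arm holds its last target. There are 200 camera calls.

TASK

Take the two stacks on the marble slab apart: set the milk-chocolate stand on the slate board with the milk-brown disc and the white-chocolate stand on the slate board with the cream disc, fit the blue turn-plate fully home on the turntable's flatted shaft (orange stripe over orange stripe), and then set the dark-chocolate stand centred on top of the turn-plate. Everything ends upright, centred and released; put the chocolate stands down gently, never letting one drop, and leave the finished egg and the steel ring cutter where they are.

Things in the scene. Friction and masses are not known exactly. Their poses are not given: they have to be found in the camera images.
- turnplate: Blue turn-plate, 64 mm diameter, 24 mm thick, 0.12 kg, smooth round sides, bottom piece of one stack. D bore right through its centre: 21 mm diameter, flat 7.5 mm from the axis, 2 mm chamfer at the lower mouth. Origin: centre of the underside, on the bore axis; z up; +x from the axis towards the bore's flat, marked by a 6 mm wide orange stripe on the top near the rim and down the side.
- dark_stand: Dark-chocolate egg stand: a nearly black-brown disc, 60 mm diameter, 24 mm high, 0.09 kg, flat underside, shallow dish in the top; the bottom piece of the other stack. Origin: centre of the underside, z up.
- milk_stand: Milk-chocolate egg stand: a mid-brown disc, 46 mm diameter, 24 mm high, 0.05 kg, flat underside, shallow dish in the top; the top piece of one stack, lying on either the turn-plate or the dark stand. Origin: centre of the underside, z up.
- white_stand: White-chocolate egg stand: a cream disc, 46 mm diameter, 24 mm high, 0.05 kg, flat underside, shallow dish in the top; the top piece of the other stack. Origin: centre of the underside, z up.
- turntable: Fixed white round base, 110 mm wide (top 104), 40 mm high, with an upright steel D shaft that does not turn: 18 mm diameter, flat 6 mm from the axis (1.5 mm play in the bore all round), 18 mm above the base's top, last 3 mm tapered. Fully home, the turn-plate lies on the base's top. Origin: centre of the base's underside; +x out through the flat, marked by an orange stripe on the base's top.
- milk_board: Fixed square dark-grey slate board, 100 x 100 x 8 mm, with a flush milk-brown disc 68 mm across at its centre: the place of the milk-chocolate stand. Origin: centre of the underside; top 8 mm above it.
- white_board: Fixed square dark-grey slate board, 100 x 100 x 8 mm, with a flush cream disc 68 mm across at its centre: the place of the white-chocolate stand. Origin: centre of the underside; top 8 mm above it.
- slab: Fixed light marble slab, 280 (x) x 150 (y) x 20 mm, on which the two stacks stand, about 120 mm apart. Origin: centre of the underside; top 20 mm above it.
- egg: Bystander: a finished dark-chocolate egg, 90 mm across, on a 75 mm square plinth, 140 mm high in all, loose. Origin: centre of the underside.
- cutter: Bystander: a steel ring cutter, 70 mm across and 40 mm high, standing loose. Origin: centre of the underside.
Not all that is in view belongs to the job. What is shaped like the milk_stand but purple is not meant.

How it is judged:
By the outcome, as a careful person would: the job done as asked, in the order asked, and still so for the second after the job is handed in, with the robot touching nothing.
It also fails if it takes over 112 s, if anything falls off the work surface, if the arm or the gripper's body presses on something with over 40 N, if the wrist force passes 120 N, or if a joint passes its speed limit or range.

## Working session

There is one attempt and no reset: what is moved stays moved. The work goes in short steps, Python scripts to look and compute and a tool call to move; the robot and the scene stay as the last step left them, time stands still between calls to the robot, and variables do not carry over. Pictures are saved under pics/ and viewed, at most 14 in all, crops included, and the job is handed in when it is done.

Besides the shell and the picture viewer there is one more tool, called as a command line: name --argument value ..., lists and objects as JSON in quotes. move_arm: Moves the arm, as the interface text tells. Its arguments: {"type":"object","properties":{"rows":{"type":"array"},"newtons":{"type":"number"}},"required":["rows"]}

```bash
ls; mkdir -p pics; python3 - <<'E'
from plant import manip, imaging
import cv2, pickle
s=manip.observe(); print(s)
for n in("top","side"):
    f=imaging.grab_frame(n); pickle.dump(f,open(f'pics/{n}.pkl','wb'))
    cv2.imwrite(f'pics/{n}0.png',f["color"][:,:,::-1]); print(f["mtx"],f["eye"],f["orientation"])
E
```

```text
pics
{'clock': 0.0, 'qpos': array([ 6.26239749e+01,  8.64884236e+00,  8.23931057e+01,  1.39846435e-03,
        8.90275395e+01, -7.67670945e+00]), 'dq': array([-0.08493813, -0.10529147,  0.04792193,  0.01869233, -0.0993501 ,
        0.01203702]), 'joint_efforts': array([ 2.46316544e-03, -7.13099384e+01, -5.70858550e+01, -5.28017677e-05,
        9.11521143e-03,  6.46172771e-05]), 'tool_pos': array([0.19374858, 0.54119416, 0.30329551]), 'eef_rot': array([[-9.41474372e-01,  3.37084070e-01, -5.79345167e-04],
       [ 3.37084517e-01,  9.41473788e-01, -1.06574309e-03],
       [ 1.86193269e-04, -1.19865810e-03, -9.99999264e-01]]), 'ft_force': array([ 0.03428182,  0.25526742, -0.37024675]), 'wrist_torque': array([ 0.03571908, -0.03514812,  0.02095212]), 'finger_force': 0.0, 'gripper_width': 0.9995791402492862}
[[496.34838875   0.         316.79285942]
 [  0.         496.34838875 231.08504845]
 [  0.           0.           1.        ]] [0.32066819 0.06133669 1.3986272 ] [[ 0.02743724 -0.98756887  0.15477376]
 [-0.99955323 -0.02526831  0.01596383]
 [-0.01185451 -0.15514261 -0.98782096]]
[[461.62591122   0.         322.25418599]
 [  0.         461.62591122 236.98722301]
 [  0.           0.           1.        ]] [ 0.23919136 -0.70988747  0.72667355] [[ 0.93640301 -0.2133971   0.27858766]
 [-0.35065958 -0.59994716  0.71909754]
 [ 0.01368454 -0.77105453 -0.63662206]]
```

View pics/top0.png

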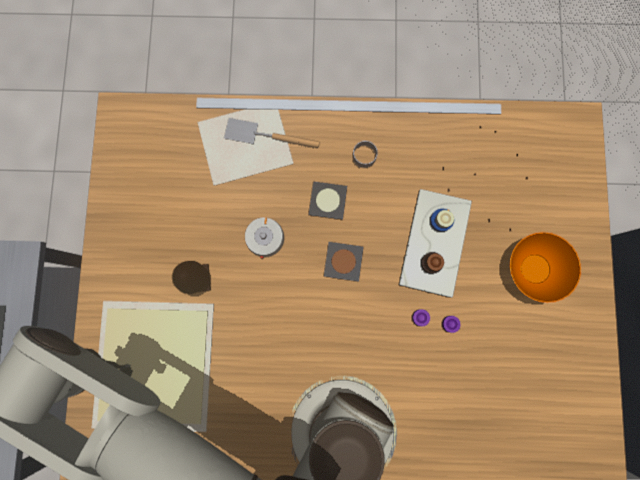

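View pics/side0.png

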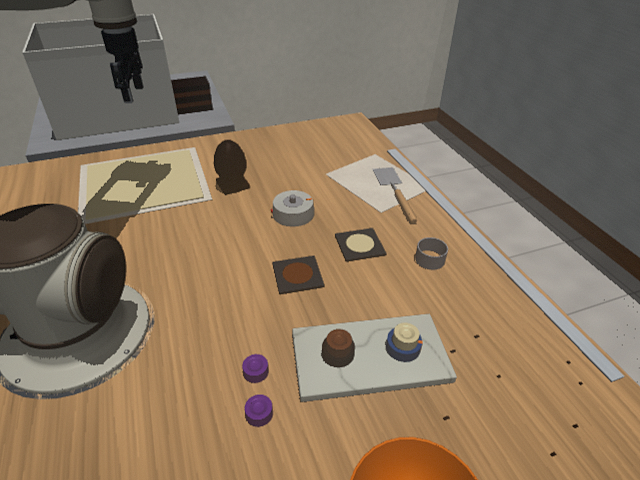

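The top view shows white on the turn-plate (~444,218), milk on dark (~432,262), the boards at (328,200) and (344,261), and the turntable at (264,236). Next I'll enlarge those areas.

```bash
python3 - <<'E'
import cv2, pickle, numpy as np
t=pickle.load(open('pics/top.pkl','rb'))["color"]; s=pickle.load(open('pics/side.pkl','rb'))["color"]
def c(i,x,y,w=56,h=42): return cv2.resize(i[y:y+h,x:x+w],(392,294),interpolation=cv2.INTER_CUBIC)
m=np.vstack([np.hstack([c(t,236,215),c(t,410,200,64,84)[:, :]]),np.hstack([c(s,265,180),c(s,380,315)])])
cv2.imwrite('pics/crop1.png',m[:,:,::-1])
E
```

```text
(no output)
```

View pics/crop1.png

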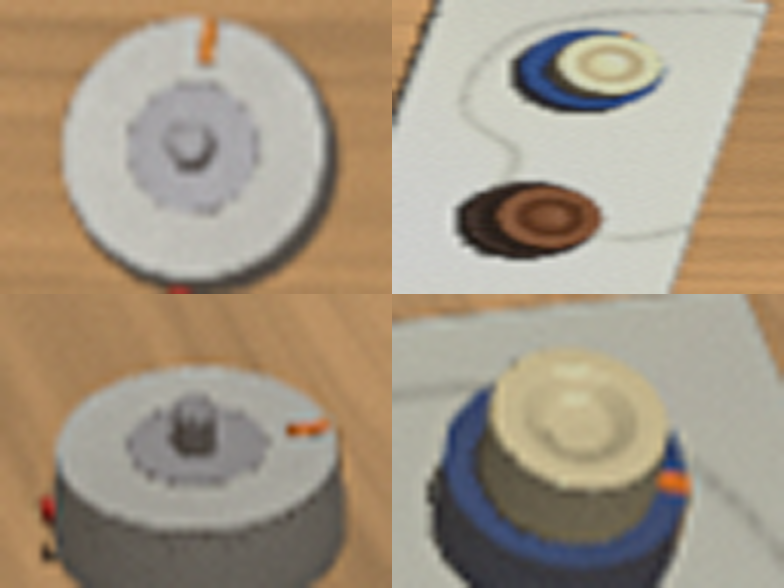

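```bash
cat > h.py <<'E'
from plant import manip, imaging
import numpy as np, cv2
def pix2w(f,u,v,z,s=None):
    "pixel on the horizontal plane z -> world; s = state taken before a wrist frame"
    d=np.linalg.inv(f["mtx"])@[u,v,1.]
    if "eye" in f: R,p=np.array(f["orientation"]),np.array(f["eye"])
    else:
        T=np.array(f["tool_from_camera"]); R=s["eef_rot"]@T[:3,:3]; p=s["tool_pos"]+s["eef_rot"]@T[:3,3]
    d=R@d; return p+d*(z-p[2])/d[2]
E
python3 - <<'E'
import pickle
from h import *
t=pickle.load(open('pics/top.pkl','rb')); s=pickle.load(open('pics/side.pkl','rb'))
np.set_printoptions(precision=4,suppress=True)
print(manip.tip_extent)
for n,f,u,v,z in [("white",t,445.9,217.7,.068),("milk",t,435.5,262,.068),("wboard",t,328,200.5,.008),("mboard",t,344,261,.008),("ttab",t,263.9,236,.04),("stripe",t,265.6,220.7,.04),
 ("white",s,380+578/7,315+130/7,.068),("ttab",s,293.2,206.5,.04),("shafttop",s,265+193/7,180+108/7,.058),("shafttop",t,236+187/7,215+147/7,.058),("stripe",s,265+307/7,180+135/7,.04)]: print(n,pix2w(f,u,v,z))
st=manip.observe(); T=imaging.grab_frame("wrist")["tool_from_camera"]; print(T)
E
```

```text
0.0726
white [ 0.5749 -0.2668  0.068 ]
milk [ 0.4535 -0.2375  0.068 ]
wboard [0.628  0.0542 0.008 ]
mboard [0.4555 0.0051 0.008 ]
ttab [0.516  0.2294 0.04  ]
stripe [0.5591 0.2266 0.04  ]
white [ 0.6695 -0.3058  0.068 ]
ttab [0.5128 0.2042 0.04  ]
shafttop [0.5188 0.2267 0.058 ]
shafttop [0.5133 0.2304 0.058 ]
stripe [0.5608 0.2211 0.04  ]
[[-0.0006 -0.9584 -0.2855  0.0728]
 [ 1.     -0.0007  0.0002  0.0013]
 [-0.0004 -0.2855  0.9584 -0.0702]
 [ 0.      0.      0.      1.    ]]
```

move_arm --rows '[{"slide": [0.02, -0.045, 0], "turn": 0, "grip": 1}, {"slide": [0.045, -0.1, 0], "turn": 0.02, "grip": 1}, {"slide": [0.07, -0.155, 0], "turn": 0.04, "grip": 1}, {"slide": [0.095, -0.21, 0], "turn": 0.06, "grip": 1}, {"slide": [0.12, -0.265, 0], "turn": 0.08, "grip": 1}, {"slide": [0.145, -0.32, 0], "turn": 0.1, "grip": 1}, {"slide": [0.17, -0.375, 0], "turn": 0.1, "grip": 1}, {"slide": [0.195, -0.43, 0], "turn": 0.1, "grip": 1}, {"slide": [0.22, -0.485, 0], "turn": 0.1, "grip": 1}, {"slide": [0.245, -0.54, -0.01], "turn": 0.1, "grip": 1}, {"slide": [0.27, -0.595, -0.02], "turn": 0.1, "grip": 1}, {"slide": [0.295, -0.65, -0.03], "turn": 0.1, "grip": 1}]'

```text
clock: 1.65
tool_pos: [0.4892, -0.1108, 0.2735]
eef_rot: [[-0.97, 0.242, 0.0], [0.242, 0.97, -0.0], [-0.0, -0.0, -1.0]]
ft_force: [0.5, 0.7, -0.1]
gripper_width: 0.998
finger_force: 0.0
```

move_arm --rows '[{"slide": [0.02, -0.04, -0.01], "turn": 0, "grip": 1}, {"slide": [0.045, -0.08, -0.02], "turn": 0, "grip": 1}, {"slide": [0.065, -0.12, -0.025], "turn": 0, "grip": 1}, {"slide": [0.08, -0.15, -0.025], "turn": 0, "grip": 1}, {"slide": [0.086, -0.158, -0.025], "turn": 0, "grip": 1}, {"slide": [0.086, -0.158, -0.025], "turn": 0, "grip": 1}]'

```text
clock: 2.4
tool_pos: [0.5748, -0.2666, 0.2485]
eef_rot: [[-0.97, 0.242, -0.001], [0.242, 0.97, 0.0], [0.001, 0.0, -1.0]]
ft_force: [-0.4, 0.4, 0.7]
gripper_width: 1.002
finger_force: 0.0
```

```bash
cat > look.py <<'E'
import sys,pickle
from h import *
np.set_printoptions(precision=4,suppress=True)
s=manip.observe(); f=imaging.grab_frame("wrist"); n=sys.argv[1]
pickle.dump((s,f),open(f'pics/{n}.pkl','wb')); cv2.imwrite(f'pics/{n}.png',f["color"][:,:,::-1])
print(s["clock"],s["tool_pos"],s["qpos"],np.degrees(np.arctan2(*s["eef_rot"][[1,0],1])))
E
python3 look.py w1
```

```text
2.4 [ 0.5748 -0.2666  0.2485] [ -31.8415   16.9114   78.7199    0.0011   84.4126 -107.8578] 76.01615745416173
```

View pics/w1.png

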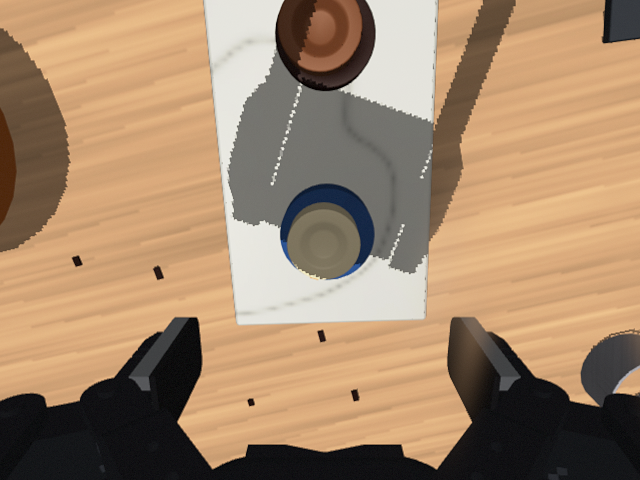

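White stand's top is at about (324,241), with the blue plate spanning cols 281–374. Milk is at about (320,30). The white stand looks roughly centred over the plate, with a small offset.

```bash
python3 - <<'E'
import pickle
from h import *
np.set_printoptions(precision=4,suppress=True)
s,f=pickle.load(open('pics/w1.pkl','rb'))
for n,u,v,z in [("white",324,241,.068),("whL",287,240,.068),("whR",361,240,.068),("whT",324,203,.068),("whB",324,279,.068),("milk",320,30,.068),("plL",281,235,.044),("plR",374,235,.044),("plT",327,184,.044)]:
    w=pix2w(f,u,v,z,s); print(n,w,s["eef_rot"].T@(w-s["tool_pos"]))
d=f["range_z"]; print(d[241,324],d[239,270],d[170,327])
E
```

```text
white [ 0.5739 -0.265   0.068 ] [0.0011 0.0012 0.1805]
whL [ 0.5677 -0.2871  0.068 ] [ 0.0018 -0.0217  0.1805]
whR [ 0.5788 -0.2426  0.068 ] [0.0018 0.0242 0.1805]
whT [ 0.5507 -0.2592  0.068 ] [0.025  0.0013 0.1805]
whB [ 0.5983 -0.2711  0.068 ] [-0.024   0.0012  0.1804]
milk [ 0.4585 -0.2384  0.068 ] [ 0.1196 -0.0008  0.1806]
plL [ 0.5694 -0.2939  0.044 ] [-0.0015 -0.0279  0.2045]
plR [ 0.5846 -0.2328  0.044 ] [-0.0015  0.0351  0.2045]
plT [ 0.5434 -0.2554  0.044 ] [0.033  0.0032 0.2045]
0.26646525 0.31013003 0.29617026
```

move_arm --rows '[{"slide": [-0.001, 0.0015, -0.03], "turn": 0, "grip": 1}, {"slide": [-0.001, 0.0015, -0.08], "turn": 0, "grip": 1}, {"slide": [-0.001, 0.0015, -0.115], "turn": 0, "grip": 1}, {"slide": [-0.001, 0.0015, -0.13], "turn": 0, "grip": 1}, {"slide": [-0.001, 0.0015, -0.13], "turn": 0, "grip": 1}, {"slide": [-0.001, 0.0015, -0.13], "turn": 0, "grip": 0.4}, {"slide": [-0.001, 0.0015, -0.13], "turn": 0, "grip": 0.2}, {"slide": [-0.001, 0.0015, -0.13], "turn": 0, "grip": -0.2}, {"slide": [-0.001, 0.0015, -0.13], "turn": 0, "grip": -0.2}, {"slide": [-0.001, 0.0015, -0.13], "turn": 0, "grip": -0.2}, {"slide": [-0.001, 0.0015, -0.13], "turn": 0, "grip": -0.2}, {"slide": [-0.001, 0.0015, -0.13], "turn": 0, "grip": -0.2}]' --newtons 25

```text
clock: 3.95
tool_pos: [0.5742, -0.2654, 0.1202]
eef_rot: [[-0.97, 0.241, 0.001], [0.241, 0.97, -0.001], [-0.002, -0.001, -1.0]]
ft_force: [-1.5, 0.2, 8.1]
gripper_width: 0.509
finger_force: 24.6
```

move_arm --rows '[{"slide": [0, 0, 0.003], "turn": 0, "grip": -0.2}, {"slide": [0, 0, 0.006], "turn": 0, "grip": -0.2}, {"slide": [0, 0, 0.015], "turn": 0, "grip": -0.2}, {"slide": [0, 0, 0.04], "turn": 0, "grip": -0.2}, {"slide": [0, 0, 0.08], "turn": 0, "grip": -0.2}, {"slide": [0, 0, 0.12], "turn": 0, "grip": -0.2}, {"slide": [0, 0, 0.13], "turn": 0, "grip": -0.2}, {"slide": [0, 0, 0.13], "turn": 0, "grip": -0.2}]'

```text
clock: 4.95
tool_pos: [0.5738, -0.2652, 0.2493]
eef_rot: [[-0.97, 0.241, 0.001], [0.241, 0.97, -0.001], [-0.001, -0.0, -1.0]]
ft_force: [0.4, -0.1, -1.5]
gripper_width: 0.514
finger_force: 25.6
```

```bash
python3 look.py w2
```

```text
4.95 [ 0.5738 -0.2652  0.2493] [ -31.7783   16.6697   78.931    -0.0079   84.3474 -107.8084] 76.03080839979103
```

View pics/w2.png

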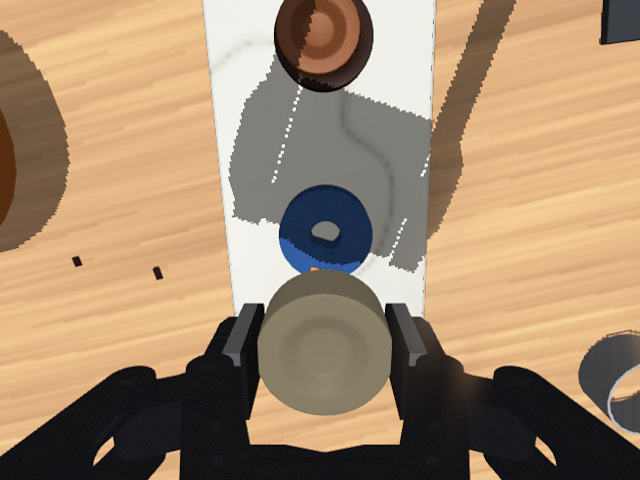

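```bash
python3 - <<'E'
import pickle
from h import *
np.set_printoptions(precision=4,suppress=True)
s,f=pickle.load(open('pics/w2.pkl','rb'))
d=f["range_z"]; K=f["mtx"]; T=f["tool_from_camera"]
for u,v in [(325,310),(270,353),(380,353),(325,405),(325,353)]:
    z=d[v,u]; print(u,v,T@np.r_[z*(np.linalg.inv(K)@[u,v,1]),1])
L,C=258,325
for n,u,v,z in [("heldC",325,354,s["tool_pos"][2]-.0525),("heldT",325,294,s["tool_pos"][2]-.0525),("heldB",325,415,s["tool_pos"][2]-.0525),("heldL",257,354,s["tool_pos"][2]-.0525),("heldR",392,354,s["tool_pos"][2]-.0525),("plT",325,185,.044),("plB",325,279,.044),("plL",279,231,.044),("plR",373,231,.044),("stripe",316,269,.044)]:
    w=pix2w(f,u,v,z,s); print(n,w,s["eef_rot"].T@(w-s["tool_pos"]))
E
```

```text
325 310 [0.0152 0.0016 0.0516 1.    ]
270 353 [-0.0007 -0.0165  0.0525  1.    ]
380 353 [-0.0006  0.0197  0.0523  1.    ]
325 405 [-0.02    0.0016  0.0513  1.    ]
325 353 [-0.0026  0.0016  0.0556  1.    ]
heldC [ 0.5753 -0.2639  0.1968] [-0.0011  0.0016  0.0525]
heldT [ 0.5546 -0.2588  0.1968] [0.0203 0.0016 0.0525]
heldB [ 0.5985 -0.2697  0.1968] [-0.025   0.0016  0.0525]
heldL [ 0.5699 -0.2857  0.1968] [-0.0011 -0.0208  0.0525]
heldR [ 0.5807 -0.2425  0.1968] [-0.0011  0.0237  0.0525]
plT [ 0.5432 -0.2557  0.044 ] [0.0322 0.0019 0.2053]
plB [ 0.6071 -0.2716  0.044 ] [-0.0336  0.0019  0.2053]
plL [ 0.5659 -0.2934  0.044 ] [ 0.0011 -0.0292  0.2053]
plR [ 0.5813 -0.2317  0.044 ] [0.0011 0.0344 0.2053]
stripe [ 0.5984 -0.2759  0.044 ] [-0.0262 -0.0043  0.2053]
```

move_arm --rows '[{"slide": [0.015, 0.03, 0], "turn": 0, "grip": -0.2}, {"slide": [0.04, 0.08, 0], "turn": 0, "grip": -0.2}, {"slide": [0.065, 0.13, 0], "turn": 0, "grip": -0.2}, {"slide": [0.09, 0.18, 0], "turn": 0, "grip": -0.2}, {"slide": [0.115, 0.23, 0], "turn": 0, "grip": -0.2}, {"slide": [0.135, 0.27, 0], "turn": 0, "grip": -0.2}, {"slide": [0.146, 0.29, 0], "turn": 0, "grip": -0.2}, {"slide": [0.15, 0.295, 0], "turn": 0, "grip": -0.2}, {"slide": [0.15, 0.295, 0], "turn": 0, "grip": -0.2}]'

```text
clock: 6.12
tool_pos: [0.7237, 0.0289, 0.2482]
eef_rot: [[-0.97, 0.242, -0.001], [0.242, 0.97, -0.0], [0.001, -0.001, -1.0]]
ft_force: [-0.1, -0.2, -0.2]
gripper_width: 0.513
finger_force: 25.7
```

```bash
python3 look.py w3
```

```text
6.125 [0.7237 0.0289 0.2482] [ -3.7893  27.8427  63.7951  -0.0226  88.4162 -79.789 ] 76.00038469741563
```

View pics/w3.png

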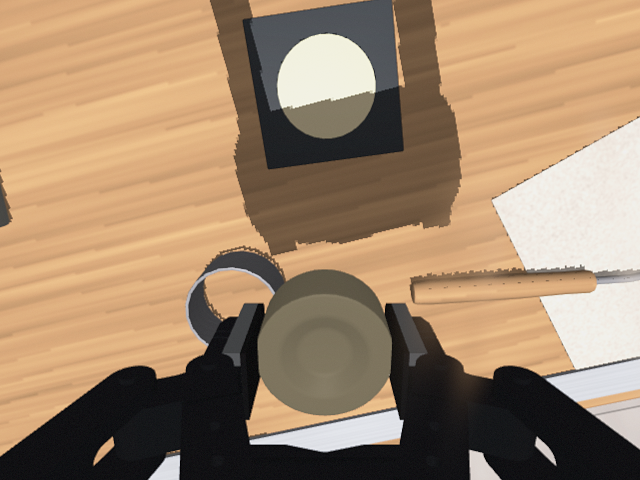

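White is held well, centred at (325,354). The cream disc spans cols 277–376 and rows 33–139, and the cutter is clear of the descent.

```bash
cat > pt.py <<'E'
import sys,pickle
from h import *
np.set_printoptions(precision=4,suppress=True)
s,f=pickle.load(open(f'pics/{sys.argv[1]}.pkl','rb'))
for a in sys.argv[2:]:
    u,v,z=map(float,a.split(',')); w=pix2w(f,u,v,z,s); print(a,w,s["eef_rot"].T@(w-s["tool_pos"]))
E
python3 pt.py w3 277,86,.008 376,86,.008 326.5,33,.008 326.5,139,.008 248,18,.008 395,-3,.008 268,168,.008 403,152,.008
```

```text
277,86,.008 [0.6231 0.0217 0.008 ] [ 0.0957 -0.0312  0.2403]
376,86,.008 [0.6397 0.0882 0.008 ] [0.0956 0.0373 0.2403]
326.5,33,.008 [0.5991 0.063  0.008 ] [0.1289 0.003  0.2403]
326.5,139,.008 [0.6659 0.0464 0.008 ] [0.0601 0.0031 0.2403]
248,18,.008 [0.5777 0.0146 0.008 ] [ 0.138  -0.0491  0.2404]
395,-3,.008 [0.5892 0.1117 0.008 ] [0.1503 0.0479 0.2403]
268,168,.008 [ 0.6755 -0.      0.008 ] [ 0.0395 -0.0396  0.2403]
403,152,.008 [0.6882 0.0978 0.008 ] [0.0509 0.0584 0.2403]
```

move_arm --rows '[{"slide": [-0.03, 0.008, -0.02], "turn": 0, "grip": -0.2}, {"slide": [-0.07, 0.018, -0.05], "turn": 0, "grip": -0.2}, {"slide": [-0.092, 0.0245, -0.09], "turn": 0, "grip": -0.2}, {"slide": [-0.094, 0.025, -0.125], "turn": 0, "grip": -0.2}, {"slide": [-0.094, 0.025, -0.145], "turn": 0, "grip": -0.2}, {"slide": [-0.094, 0.025, -0.156], "turn": 0, "grip": -0.2}, {"slide": [-0.094, 0.025, -0.16], "turn": 0, "grip": -0.2}, {"slide": [-0.094, 0.025, -0.162], "turn": 0, "grip": -0.2}, {"slide": [-0.094, 0.025, -0.163], "turn": 0, "grip": -0.2}, {"slide": [-0.094, 0.025, -0.164], "turn": 0, "grip": -0.2}, {"slide": [-0.094, 0.025, -0.164], "turn": 0, "grip": -0.2}]'

```text
clock: 7.55
tool_pos: [0.6299, 0.0548, 0.085]
eef_rot: [[-0.97, 0.241, 0.0], [0.241, 0.97, -0.0], [-0.0, -0.0, -1.0]]
ft_force: [0.2, -0.7, -0.2]
gripper_width: 0.514
finger_force: 25.7
```

move_arm --rows '[{"slide": [0, 0, -0.001], "turn": 0, "grip": -0.2}, {"slide": [0, 0, -0.0015], "turn": 0, "grip": -0.2}, {"slide": [0, 0, -0.0015], "turn": 0, "grip": -0.2}]'

```text
clock: 7.92
tool_pos: [0.6299, 0.0549, 0.0842]
eef_rot: [[-0.97, 0.241, 0.0], [0.241, 0.97, -0.0], [-0.0, -0.0, -1.0]]
ft_force: [-2.7, -0.2, 9.7]
gripper_width: 0.516
finger_force: 26.6
```

move_arm --rows '[{"slide": [0, 0, -0.001], "turn": 0, "grip": 0.1}, {"slide": [0, 0, -0.001], "turn": 0, "grip": 0.3}, {"slide": [0, 0, -0.001], "turn": 0, "grip": 0.6}, {"slide": [0, 0, -0.001], "turn": 0, "grip": 1}, {"slide": [0, 0, -0.001], "turn": 0, "grip": 1}, {"slide": [0, 0, 0.02], "turn": 0, "grip": 1}, {"slide": [0, 0, 0.06], "turn": 0, "grip": 1}, {"slide": [0, 0, 0.11], "turn": 0, "grip": 1}, {"slide": [0, 0, 0.125], "turn": 0, "grip": 1}, {"slide": [0, 0, 0.125], "turn": 0, "grip": 1}]'

```text
clock: 9.18
tool_pos: [0.63, 0.0548, 0.2089]
eef_rot: [[-0.97, 0.241, 0.001], [0.241, 0.97, -0.0], [-0.001, 0.0, -1.0]]
ft_force: [-0.9, 0.3, 0.1]
gripper_width: 1.0
finger_force: 0.0
```

```bash
python3 look.py w4; python3 - <<'E'
import cv2
i=cv2.imread('pics/w4.png'); cv2.imwrite('pics/w4c.png',cv2.resize(i[130:370,160:480],(800,600)))
E
```

```text
9.175 [0.63   0.0548 0.2089] [ -1.9999  18.0051  81.9726  -0.0054  79.941  -78.032 ] 76.03307478295422
```

View pics/w4c.png

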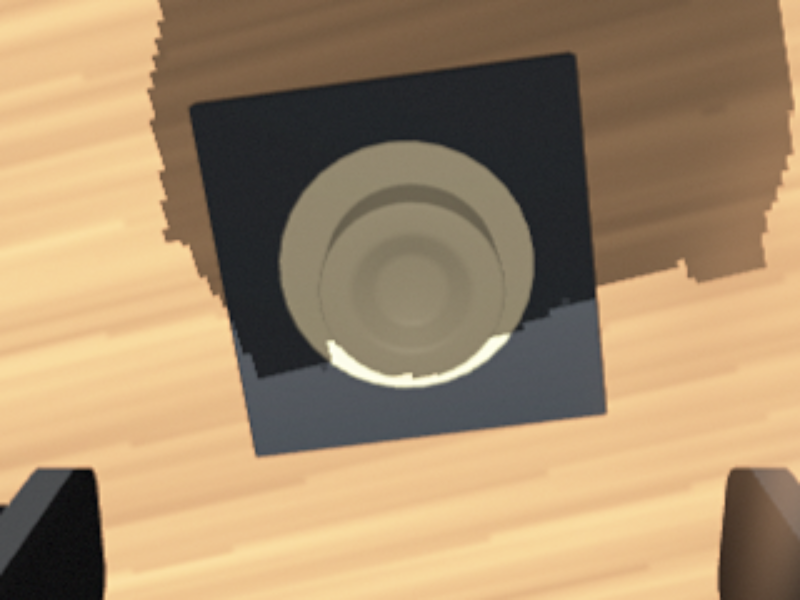

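White stands upright in the disc: the disc spans crop cols 279–535 and rows 140–388, the stand's top cols 320–504 and rows 202–376.

```bash
python3 pt.py w4 271.6,235,.008 374,235,.008 323,186,.008 323,285.2,.008 288,245,.032 361.6,245,.032 324.5,210.8,.032 324.5,280.8,.032 | cut -c1-90
```

```text
271.6,235,.008 [0.6226 0.0219 0.008 ] [-0.0005 -0.0338  0.2009]
374,235,.008 [0.6392 0.0883 0.008 ] [-0.0006  0.0346  0.2009]
323,186,.008 [0.5992 0.0632 0.008 ] [0.0322 0.0006 0.2009]
323,285.2,.008 [0.6659 0.0465 0.008 ] [-0.0366  0.0005  0.201 ]
288,245,.032 [0.6256 0.0345 0.032 ] [-0.0004 -0.0208  0.1769]
361.6,245,.032 [0.6365 0.0783 0.032 ] [-0.0004  0.0243  0.1769]
324.5,210.8,.032 [0.6103 0.0614 0.032 ] [0.0209 0.0016 0.1769]
324.5,280.8,.032 [0.6538 0.0505 0.032 ] [-0.0239  0.0015  0.177 ]
```

move_arm --rows '[{"slide": [-0.015, -0.025, 0], "turn": 0, "grip": 1}, {"slide": [-0.04, -0.07, 0], "turn": 0, "grip": 1}, {"slide": [-0.068, -0.118, 0], "turn": 0, "grip": 1}, {"slide": [-0.096, -0.166, 0], "turn": 0, "grip": 1}, {"slide": [-0.124, -0.214, 0], "turn": 0, "grip": 1}, {"slide": [-0.15, -0.258, 0], "turn": 0, "grip": 1}, {"slide": [-0.166, -0.285, 0], "turn": 0, "grip": 1}, {"slide": [-0.172, -0.295, -0.01], "turn": 0, "grip": 1}, {"slide": [-0.172, -0.295, -0.04], "turn": 0, "grip": 1}, {"slide": [-0.172, -0.295, -0.07], "turn": 0, "grip": 1}, {"slide": [-0.172, -0.295, -0.08], "turn": 0, "grip": 1}]'

```text
clock: 10.6
tool_pos: [0.4571, -0.2389, 0.1255]
eef_rot: [[-0.971, 0.241, -0.003], [0.241, 0.971, 0.003], [0.004, 0.002, -1.0]]
ft_force: [-0.4, 0.2, 0.7]
gripper_width: 0.999
finger_force: 0.0
```

move_arm --rows '[{"slide": [0, 0, -0.006], "turn": 0, "grip": 0.6}, {"slide": [0, 0, -0.0085], "turn": 0, "grip": 0.3}, {"slide": [0, 0, -0.0085], "turn": 0, "grip": 0.2}, {"slide": [0, 0, -0.0085], "turn": 0, "grip": -0.2}, {"slide": [0, 0, -0.0085], "turn": 0, "grip": -0.2}, {"slide": [0, 0, -0.0085], "turn": 0, "grip": -0.2}, {"slide": [0, 0, -0.0085], "turn": 0, "grip": -0.2}, {"slide": [0, 0, -0.0085], "turn": 0, "grip": -0.2}]'

```text
clock: 11.6
tool_pos: [0.4581, -0.2403, 0.1206]
eef_rot: [[-0.97, 0.241, 0.001], [0.241, 0.97, -0.001], [-0.001, -0.0, -1.0]]
ft_force: [-0.8, 2.4, 6.6]
gripper_width: 0.511
finger_force: 25.5
```

move_arm --rows '[{"slide": [0, 0, 0.003], "turn": 0, "grip": -0.2}, {"slide": [0, 0, 0.006], "turn": 0, "grip": -0.2}, {"slide": [0, 0, 0.02], "turn": 0, "grip": -0.2}, {"slide": [0, 0, 0.05], "turn": 0, "grip": -0.2}, {"slide": [0.01, 0.02, 0.09], "turn": 0, "grip": -0.2}, {"slide": [0.03, 0.065, 0.12], "turn": 0, "grip": -0.2}, {"slide": [0.05, 0.115, 0.13], "turn": 0, "grip": -0.2}, {"slide": [0.07, 0.165, 0.13], "turn": 0, "grip": -0.2}, {"slide": [0.088, 0.205, 0.13], "turn": 0, "grip": -0.2}, {"slide": [0.095, 0.221, 0.13], "turn": 0, "grip": -0.2}, {"slide": [0.095, 0.221, 0.13], "turn": 0, "grip": -0.2}, {"slide": [0.095, 0.221, 0.13], "turn": 0, "grip": -0.2}]'

```text
clock: 13.1
tool_pos: [0.5526, -0.0201, 0.2501]
eef_rot: [[-0.97, 0.242, -0.0], [0.242, 0.97, -0.0], [-0.0, -0.0, -1.0]]
ft_force: [-0.8, -0.4, -1.1]
gripper_width: 0.51
finger_force: 25.7
```

```bash
python3 look.py w5
```

```text
13.1 [ 0.5526 -0.0201  0.2501] [-10.0526   7.3792  90.0209  -0.0271  82.6005 -86.0434] 75.99429148183043
```

View pics/w5.png

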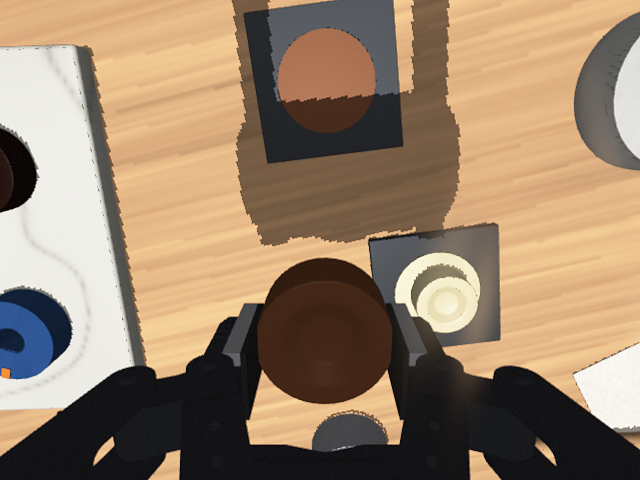

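Milk is held with its top at rows 281–404, cols 257–392; the brown disc spans cols 278–377, rows 28–133.

```bash
python3 pt.py w5 278,81,.008 377,81,.008 327,28,.008 327,133,.008 257,343,.1978 392,343,.1978 325,281,.1978 325,404,.1978
```

```text
278,81,.008 [ 0.449  -0.0259  0.008 ] [ 0.0991 -0.0306  0.2421]
377,81,.008 [0.4657 0.0407 0.008 ] [0.099  0.0381 0.2421]
327,28,.008 [0.425  0.0151 0.008 ] [0.1323 0.0033 0.2421]
327,133,.008 [ 0.4911 -0.0013  0.008 ] [0.0642 0.0034 0.2421]
257,343,.1978 [ 0.5446 -0.0393  0.1978] [ 0.0031 -0.0206  0.0523]
392,343,.1978 [0.5553 0.0034 0.1978] [0.0031 0.0235 0.0523]
325,281,.1978 [ 0.5289 -0.0126  0.1978] [0.0247 0.0016 0.0523]
325,404,.1978 [ 0.5727 -0.0235  0.1978] [-0.0203  0.0016  0.0523]
```

move_arm --rows '[{"slide": [-0.03, 0.008, -0.02], "turn": 0, "grip": -0.2}, {"slide": [-0.07, 0.018, -0.05], "turn": 0, "grip": -0.2}, {"slide": [-0.091, 0.024, -0.09], "turn": 0, "grip": -0.2}, {"slide": [-0.093, 0.0244, -0.125], "turn": 0, "grip": -0.2}, {"slide": [-0.093, 0.0244, -0.145], "turn": 0, "grip": -0.2}, {"slide": [-0.093, 0.0244, -0.156], "turn": 0, "grip": -0.2}, {"slide": [-0.093, 0.0244, -0.16], "turn": 0, "grip": -0.2}, {"slide": [-0.093, 0.0244, -0.162], "turn": 0, "grip": -0.2}, {"slide": [-0.093, 0.0244, -0.164], "turn": 0, "grip": -0.2}, {"slide": [-0.093, 0.0244, -0.165], "turn": 0, "grip": -0.2}, {"slide": [-0.093, 0.0244, -0.1655], "turn": 0, "grip": -0.2}, {"slide": [-0.093, 0.0244, -0.1655], "turn": 0, "grip": -0.2}]'

```text
clock: 14.65
tool_pos: [0.4599, 0.0052, 0.0846]
eef_rot: [[-0.97, 0.241, 0.0], [0.241, 0.97, -0.0], [-0.0, -0.0, -1.0]]
ft_force: [-1.1, 0.2, 4.0]
gripper_width: 0.517
finger_force: 26.1
```

move_arm --rows '[{"slide": [0, 0, 0], "turn": 0, "grip": 0.1}, {"slide": [0, 0, 0], "turn": 0, "grip": 0.3}, {"slide": [0, 0, 0], "turn": 0, "grip": 0.6}, {"slide": [0, 0, 0], "turn": 0, "grip": 1}, {"slide": [0, 0, 0], "turn": 0, "grip": 1}, {"slide": [0, 0, 0.02], "turn": 0, "grip": 1}, {"slide": [0, 0, 0.06], "turn": 0, "grip": 1}, {"slide": [0, 0, 0.11], "turn": 0, "grip": 1}, {"slide": [0, 0, 0.125], "turn": 0, "grip": 1}, {"slide": [0, 0, 0.125], "turn": 0, "grip": 1}]'

```text
clock: 15.9
tool_pos: [0.46, 0.0052, 0.2097]
eef_rot: [[-0.97, 0.241, 0.001], [0.241, 0.97, -0.0], [-0.001, 0.0, -1.0]]
ft_force: [-0.3, -0.6, -0.7]
gripper_width: 1.0
finger_force: 0.0
```

```bash
python3 look.py w6
```

```text
15.9 [0.46   0.0052 0.2097] [ -8.9591  -2.2313 104.8839  -0.0065  77.2665 -84.9903] 76.03260657147536
```

move_arm --rows '[{"slide": [0.012, -0.028, 0], "turn": 0, "grip": 1}, {"slide": [0.03, -0.07, 0], "turn": 0, "grip": 1}, {"slide": [0.052, -0.12, 0], "turn": 0, "grip": 1}, {"slide": [0.074, -0.17, 0], "turn": 0, "grip": 1}, {"slide": [0.093, -0.218, 0], "turn": 0, "grip": 1}, {"slide": [0.108, -0.254, 0], "turn": 0, "grip": 1}, {"slide": [0.1145, -0.269, 0], "turn": 0, "grip": 1}, {"slide": [0.1145, -0.269, 0], "turn": 0, "grip": 1}]'

```text
clock: 16.95
tool_pos: [0.5741, -0.2639, 0.2077]
eef_rot: [[-0.97, 0.242, -0.002], [0.242, 0.97, 0.001], [0.002, 0.001, -1.0]]
ft_force: [0.7, 0.1, 0.4]
gripper_width: 1.0
finger_force: 0.0
```

```bash
python3 look.py w7; python3 - <<'E'
import cv2,numpy as np
a=cv2.imread('pics/w6.png')[130:370,160:480];b=cv2.imread('pics/w7.png')[130:370,160:480]
cv2.imwrite('pics/w67.png',np.hstack([cv2.resize(x[:,40:280],(400,400)) for x in(a,b)]))
E
```

```text
16.95 [ 0.5741 -0.2639  0.2077] [ -31.6691   18.0975   82.0018   -0.0019   80.0369 -107.658 ] 75.9891199442425
```

View pics/w67.png

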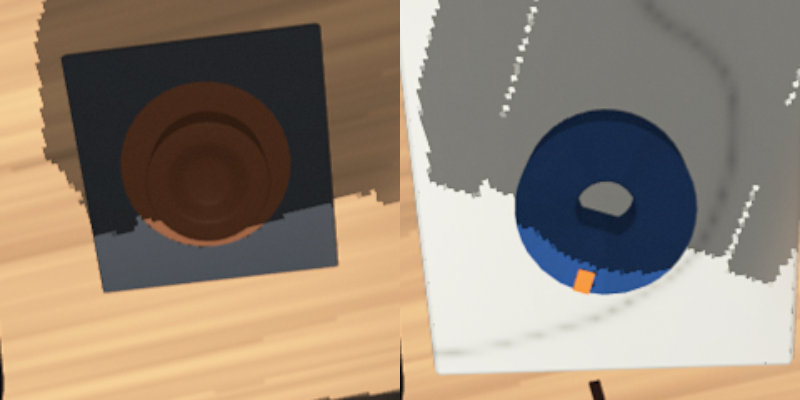

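Left: milk sits in the brown disc (disc cols 121–291, rows 82–247; stand top cols 147–271, rows 124–242). Right: plate top cols 515–697, rows 120–294, and the orange stripe runs from (587,270) to (582,292).

```bash
cat > c.py <<'E'
# args: name u0 v0 scale  then u,v,z in crop pixels
import sys,subprocess
n,u0,v0,k=sys.argv[1],*map(float,sys.argv[2:5])
a=[]
for p in sys.argv[5:]:
    u,v,z=map(float,p.split(',')); a.append(f"{u0+u/k},{v0+v/k},{z}")
print(subprocess.run(["python3","pt.py",n]+a,capture_output=True,text=True).stdout)
E
python3 c.py w6 200 130 1.6667 121,164,.008 291,164,.008 206,82,.008 206,247,.008 147,183,.032 271,183,.032 209,124,.032 209,242,.032
python3 c.py w7 200 130 1.6667 115,205,.044 297,205,.044 206,120,.044 206,294,.044 187,270,.044 182,292,.044
```

```text
272.5985480290394,228.3980320393592,0.008 [ 0.4486 -0.026   0.008 ] [ 0.0038 -0.033   0.2017]
374.5965080698386,228.3980320393592,0.008 [0.4651 0.04   0.008 ] [0.0038 0.035  0.2017]
323.597528049439,179.19901601967962,0.008 [0.4251 0.0149 0.008 ] [0.0365 0.001  0.2017]
323.597528049439,278.19703605927884,0.008 [ 0.4913 -0.0016  0.008 ] [-0.0317  0.0009  0.2018]
288.1982360352793,239.79780404391911,0.032 [ 0.4527 -0.0143  0.032 ] [ 0.0027 -0.0207  0.1777]
362.5967480650387,239.79780404391911,0.032 [0.4637 0.03   0.032 ] [0.0027 0.0249 0.1777]
325.397492050159,204.3985120297594,0.032 [0.4368 0.0131 0.032 ] [0.0247 0.0021 0.1777]
325.397492050159,275.19709605807884,0.032 [0.4806 0.0023 0.032 ] [-0.0205  0.0021  0.1778]

268.99862002759943,252.99754004919902,0.044 [ 0.5676 -0.294   0.044 ] [-0.0013 -0.0308  0.1636]
378.1964360712785,252.99754004919902,0.044 [ 0.5831 -0.2321  0.044 ] [-0.0014  0.0329  0.1637]
323.597528049439,201.99856002879943,0.044 [ 0.5461 -0.2557  0.044 ] [0.0288 0.001  0.1637]
323.597528049439,306.3964720705586,0.044 [ 0.6082 -0.2713  0.044 ] [-0.0353  0.001   0.1636]
312.1977560448791,291.9967600647987,0.044 [ 0.5974 -0.2756  0.044 ] [-0.0259 -0.0058  0.1636]
309.19781604367915,305.1964960700786,0.044 [ 0.6053 -0.2796  0.044 ] [-0.0345 -0.0077  0.1636]
```

move_arm --rows '[{"slide": [0.0027, -0.0015, -0.03], "turn": 0, "grip": 1}, {"slide": [0.0027, -0.0015, -0.075], "turn": 0, "grip": 1}, {"slide": [0.0027, -0.0015, -0.1], "turn": 0, "grip": 1}, {"slide": [0.0027, -0.0015, -0.11], "turn": 0, "grip": 1}, {"slide": [0.0027, -0.0015, -0.11], "turn": 0, "grip": 0.6}, {"slide": [0.0027, -0.0015, -0.11], "turn": 0, "grip": 0.3}, {"slide": [0.0027, -0.0015, -0.11], "turn": 0, "grip": 0}, {"slide": [0.0027, -0.0015, -0.11], "turn": 0, "grip": 0}, {"slide": [0.0027, -0.0015, -0.11], "turn": 0, "grip": 0}, {"slide": [0.0027, -0.0015, -0.11], "turn": 0, "grip": 0}]' --newtons 35

```text
clock: 18.25
tool_pos: [0.5774, -0.2654, 0.1008]
eef_rot: [[-0.97, 0.241, 0.002], [0.241, 0.97, -0.001], [-0.002, -0.0, -1.0]]
ft_force: [0.2, 2.8, 7.8]
gripper_width: 0.731
finger_force: 39.1
```

move_arm --rows '[{"slide": [0, 0, 0.003], "turn": 0, "grip": 0}, {"slide": [0, 0, 0.01], "turn": 0, "grip": 0}, {"slide": [0, 0, 0.03], "turn": 0, "grip": 0}, {"slide": [0, 0, 0.07], "turn": 0, "grip": 0}, {"slide": [0, 0.02, 0.11], "turn": 0, "grip": 0}, {"slide": [0.002, 0.06, 0.14], "turn": 0.05, "grip": 0}, {"slide": [0.006, 0.11, 0.15], "turn": 0.12, "grip": 0}, {"slide": [0.01, 0.16, 0.15], "turn": 0.2, "grip": 0}, {"slide": [0.015, 0.21, 0.15], "turn": 0.28, "grip": 0}, {"slide": [0.02, 0.26, 0.15], "turn": 0.36, "grip": 0}, {"slide": [0.025, 0.31, 0.15], "turn": 0.42, "grip": 0}, {"slide": [0.028, 0.36, 0.15], "turn": 0.45, "grip": 0}]'

```text
clock: 19.75
tool_pos: [0.605, 0.0964, 0.251]
eef_rot: [[-0.979, -0.206, 0.001], [-0.206, 0.979, -0.0], [-0.001, -0.0, -1.0]]
ft_force: [1.4, -0.9, -1.1]
gripper_width: 0.733
finger_force: 38.7
```

move_arm --rows '[{"slide": [0.003, 0.05, 0], "turn": 0, "grip": 0}, {"slide": [0.006, 0.1, 0], "turn": 0, "grip": 0}, {"slide": [0.008, 0.14, 0], "turn": 0, "grip": 0}, {"slide": [0.008, 0.155, 0], "turn": 0, "grip": 0}, {"slide": [0.008, 0.155, 0], "turn": 0, "grip": 0}, {"slide": [0.008, 0.155, 0], "turn": 0, "grip": 0}]'

```text
clock: 20.5
tool_pos: [0.6131, 0.2485, 0.2498]
eef_rot: [[-0.979, -0.204, 0.0], [-0.204, 0.979, -0.0], [-0.0, -0.0, -1.0]]
ft_force: [-0.5, 0.1, -1.5]
gripper_width: 0.727
finger_force: 38.7
```

```bash
python3 look.py w8
```

```text
20.5 [0.6131 0.2485 0.2498] [ 15.4076  20.1548  74.3176  -0.0254  85.5159 -86.3529] 101.76254275361008
```

View pics/w8.png

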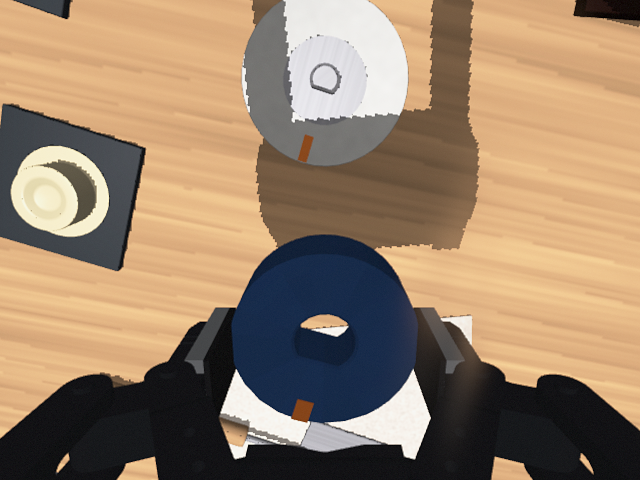

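The turntable is at top with the shaft near (325,78) and its stripe from (309,136) to (303,160). The held plate spans cols 232–417 and rows 252–422, with its stripe near (303,411). I'll enlarge for precision.

```bash
python3 - <<'E'
import cv2,numpy as np
a=cv2.imread('pics/w8.png')
x=cv2.resize(a[30:180,235:415],(480,400),interpolation=cv2.INTER_CUBIC)
y=cv2.resize(a[380:430,280:320],(320,400),interpolation=cv2.INTER_CUBIC)
cv2.imwrite('pics/w8c.png',np.hstack([x,y]))
E
```

```text
(no output)
```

View pics/w8c.png

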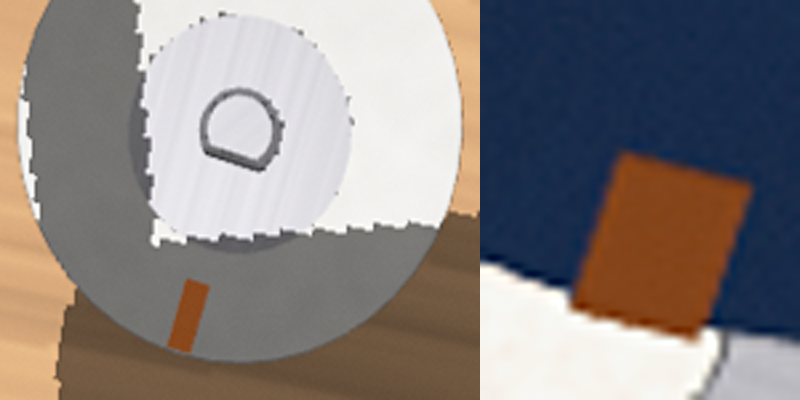

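```bash
echo base; python3 c.py w8 235 30 2.6667 18,125,.04 462,125,.04 240,362,.04 199.5,282.5,.04 178.5,350,.04; echo shaft; python3 c.py w8 235 30 2.6667 200,129,.055 283,129,.055 241,87,.055 235,164,.055 ; echo plate; python3 c.py w8 280 380 8 206,167.5,.193 154.5,324,.193; python3 pt.py w8 232,335,.193 417,335,.193 324.5,252,.193 324.5,422,.193
python3 -c "
import pickle;s,f=pickle.load(open('pics/w8.pkl','rb'));d=f['range_z'];import numpy as np
T=f['tool_from_camera']
for u,v in[(260,340),(390,340),(325,270),(325,400),(380,140),(350,80),(325,76)]: print(u,v,T@np.r_[d[v,u]*(np.linalg.inv(f['mtx'])@[u,v,1]),1])"
```

```text
base
241.74991562605467,76.87441406982413,0.04 [0.5273 0.1796 0.04  ] [ 0.0981 -0.0499  0.2098]
408.24783440207,76.87441406982413,0.04 [0.5063 0.2808 0.04  ] [0.098  0.0535 0.2098]
324.9988750140623,165.74830314621067,0.04 [0.5702 0.2413 0.04  ] [0.0436 0.0018 0.2098]
309.8115648554393,135.93617579780252,0.04 [0.5536 0.2279 0.04  ] [ 0.0626 -0.008   0.2098]
301.93666329170884,161.24835939550755,0.04 [0.5704 0.2259 0.04  ] [ 0.0465 -0.0133  0.2098]

shaft
309.9990625117186,78.3743953200585,0.055 [0.5208 0.222  0.055 ] [ 0.0959 -0.007   0.1948]
341.1236734540818,78.3743953200585,0.055 [0.5171 0.2399 0.055 ] [0.0958 0.0113 0.1948]
325.37387032662093,62.62459219259759,0.055 [0.5106 0.2291 0.055 ] [0.1044 0.002  0.1948]
323.1238984512694,91.49923125960925,0.055 [0.5263 0.231  0.055 ] [0.0886 0.0007 0.1948]

plate
305.75,400.9375,0.193 [0.6369 0.248  0.193 ] [-0.0231 -0.0053  0.0568]
299.3125,420.5,0.193 [0.6454 0.2473 0.193 ] [-0.0314 -0.0077  0.0568]

232,335,.193 [0.6164 0.2187 0.193 ] [ 0.0029 -0.0298  0.0568]
417,335,.193 [0.6037 0.2797 0.193 ] [0.0029 0.0325 0.0568]
324.5,252,.193 [0.5814 0.2433 0.193 ] [0.0322 0.0013 0.0568]
324.5,422,.193 [0.6442 0.2563 0.193 ] [-0.032   0.0013  0.0568]
260 340 [ 9.67092607e-04 -2.04838062e-02  5.69401142e-02  1.00000000e+00]
390 340 [0.00142965 0.0233348  0.05605989 1.        ]
325 270 [0.02624631 0.00150238 0.05650665 1.        ]
325 400 [-0.02313249  0.00150103  0.05735362  1.        ]
380 140 [0.06000723 0.03737893 0.20994426 1.        ]
350 80 [0.09631302 0.01739305 0.21056153 1.        ]
325 76 [0.0968418  0.00176509 0.19149378 1.        ]
```

move_arm --rows '[{"slide": [-0.03, -0.006, -0.02], "turn": -0.01, "grip": 0}, {"slide": [-0.07, -0.015, -0.05], "turn": -0.026, "grip": 0}, {"slide": [-0.091, -0.019, -0.08], "turn": -0.026, "grip": 0}, {"slide": [-0.0934, -0.0195, -0.098], "turn": -0.026, "grip": 0}, {"slide": [-0.0934, -0.0195, -0.104], "turn": -0.026, "grip": 0}, {"slide": [-0.0934, -0.0195, -0.104], "turn": -0.026, "grip": 0}, {"slide": [-0.0934, -0.0195, -0.104], "turn": -0.026, "grip": 0}]'

```text
clock: 21.42
tool_pos: [0.5204, 0.2303, 0.1461]
eef_rot: [[-0.984, -0.179, 0.001], [-0.179, 0.984, 0.0], [-0.001, 0.0, -1.0]]
ft_force: [-0.8, -0.7, -0.9]
gripper_width: 0.731
finger_force: 38.7
```

move_arm --rows '[{"slide": [-0.0007, -0.0012, -0.003], "turn": 0, "grip": 0}, {"slide": [-0.0007, -0.0012, -0.006], "turn": 0, "grip": 0}, {"slide": [-0.0007, -0.0012, -0.008], "turn": 0, "grip": 0}, {"slide": [-0.0007, -0.0012, -0.01], "turn": 0, "grip": 0}, {"slide": [-0.0007, -0.0012, -0.01], "turn": 0, "grip": 0}]'

```text
clock: 22.05
tool_pos: [0.5189, 0.229, 0.1352]
eef_rot: [[-0.984, -0.179, -0.0], [-0.179, 0.984, -0.0], [0.0, -0.0, -1.0]]
ft_force: [-0.8, -0.3, -1.0]
gripper_width: 0.725
finger_force: 38.7
```

move_arm --rows '[{"slide": [0, 0, -0.003], "turn": 0, "grip": 0}, {"slide": [0, 0, -0.006], "turn": 0, "grip": 0}, {"slide": [0, 0, -0.009], "turn": 0, "grip": 0}, {"slide": [0, 0, -0.011], "turn": 0, "grip": 0}, {"slide": [0, 0, -0.012], "turn": 0, "grip": 0}, {"slide": [0, 0, -0.012], "turn": 0, "grip": 0}]'

```text
clock: 22.8
tool_pos: [0.5189, 0.229, 0.1233]
eef_rot: [[-0.984, -0.179, -0.0], [-0.179, 0.984, -0.0], [0.0, -0.0, -1.0]]
ft_force: [1.0, -0.3, -1.3]
gripper_width: 0.73
finger_force: 38.7
```

move_arm --rows '[{"slide": [0, 0, -0.001], "turn": 0, "grip": 0}, {"slide": [0, 0, -0.002], "turn": 0, "grip": 0}, {"slide": [0, 0, -0.003], "turn": 0, "grip": 0}, {"slide": [0, 0, -0.003], "turn": 0, "grip": 0}]'

```text
clock: 23.3
tool_pos: [0.5189, 0.229, 0.1208]
eef_rot: [[-0.984, -0.179, 0.0], [-0.179, 0.984, -0.0], [-0.0, -0.0, -1.0]]
ft_force: [-2.9, -0.7, 6.1]
gripper_width: 0.729
finger_force: 39.3
```

move_arm --rows '[{"slide": [0, 0, 0.001], "turn": 0, "grip": 0.5}, {"slide": [0, 0, 0.001], "turn": 0, "grip": 0.7}, {"slide": [0, 0, 0.001], "turn": 0, "grip": 1}, {"slide": [0, 0, 0.001], "turn": 0, "grip": 1}, {"slide": [0, 0, 0.02], "turn": 0, "grip": 1}, {"slide": [0, 0, 0.06], "turn": 0, "grip": 1}, {"slide": [0, 0, 0.1], "turn": 0, "grip": 1}, {"slide": [0, 0, 0.1], "turn": 0, "grip": 1}]'

```text
clock: 24.3
tool_pos: [0.5198, 0.2293, 0.2235]
eef_rot: [[-0.984, -0.179, 0.005], [-0.179, 0.984, 0.001], [-0.005, 0.0, -1.0]]
ft_force: [-0.1, -0.3, -1.0]
gripper_width: 0.998
finger_force: 0.0
```

```bash
python3 look.py w9;  python3 pt.py w1 276,40,.044 375,40,.044 326,90,.044
```

```text
24.3 [0.5198 0.2293 0.2235] [ 16.0406   9.9469  90.2257  -0.0061  79.5346 -84.2877] 100.32946430756847
276,40,.044 [ 0.4529 -0.2642  0.044 ] [ 0.1187 -0.0272  0.2045]
375,40,.044 [ 0.4672 -0.2071  0.044 ] [0.1187 0.0317 0.2046]
326,90,.044 [ 0.4873 -0.2421  0.044 ] [0.0907 0.0025 0.2045]
```

move_arm --rows '[{"slide": [-0.003, -0.02, 0], "turn": 0, "grip": 1}, {"slide": [-0.008, -0.06, 0], "turn": 0, "grip": 1}, {"slide": [-0.014, -0.11, 0], "turn": 0, "grip": 1}, {"slide": [-0.021, -0.16, 0], "turn": 0, "grip": 1}, {"slide": [-0.028, -0.21, 0], "turn": 0, "grip": 1}, {"slide": [-0.035, -0.26, 0], "turn": 0, "grip": 1}, {"slide": [-0.042, -0.31, 0], "turn": 0, "grip": 1}, {"slide": [-0.049, -0.36, 0], "turn": 0, "grip": 1}, {"slide": [-0.055, -0.41, 0], "turn": 0, "grip": 1}, {"slide": [-0.06, -0.45, 0], "turn": 0, "grip": 1}, {"slide": [-0.062, -0.466, 0], "turn": 0, "grip": 1}, {"slide": [-0.062, -0.466, 0], "turn": 0, "grip": 1}]'

```text
clock: 25.85
tool_pos: [0.4562, -0.2375, 0.2196]
eef_rot: [[-0.984, -0.178, -0.001], [-0.178, 0.984, 0.001], [0.001, 0.001, -1.0]]
ft_force: [0.5, 0.3, 0.1]
gripper_width: 1.001
finger_force: 0.0
```

```bash
python3 look.py w10; python3 - <<'E'
import pickle
from h import *
for n in("w10","w9"):
    s,f=pickle.load(open(f'pics/{n}.pkl','rb')); T=f["tool_from_camera"]; d=f["range_z"]
    v,u=np.mgrid[:480,:640]; P=np.stack([u,v,np.ones_like(u)],-1)@np.linalg.inv(f["mtx"]).T*d[...,None]
    W=(P@T[:3,:3].T+T[:3,3])@s["eef_rot"].T+s["tool_pos"]
    h=.044 if n=="w10" else .064
    m=(abs(W[...,2]-h)<.004)&(np.hypot(W[...,0]-s["tool_pos"][0],W[...,1]-s["tool_pos"][1])<.045)
    (c,r)=cv2.minEnclosingCircle((W[m][:,:2]*1000).astype(np.float32)); print(n,c,r,np.median(W[m][:,2]),m.sum(),s["tool_pos"])
E
```

```text
25.85 [ 0.4562 -0.2375  0.2196] [ -36.088     3.9877   97.3823   -0.0026   78.7081 -136.3147] 100.22714547656125
w10 (456.9649658203125, -235.5170135498047) 30.17191505432129 0.04358039808141831 6394 [ 0.4562418  -0.23752886  0.21956159]
w9 (518.8428344726562, 230.33099365234375) 32.36793899536133 0.06419665065964492 8624 [0.5198048  0.22933393 0.22351749]
```

move_arm --rows '[{"slide": [0.001, 0, -0.03], "turn": 0, "grip": 1}, {"slide": [0.001, 0, -0.08], "turn": 0, "grip": 1}, {"slide": [0.001, 0, -0.11], "turn": 0, "grip": 1}, {"slide": [0.001, 0, -0.12], "turn": 0, "grip": 1}, {"slide": [0.001, 0, -0.12], "turn": 0, "grip": 0.6}, {"slide": [0.001, 0, -0.12], "turn": 0, "grip": 0.3}, {"slide": [0.001, 0, -0.12], "turn": 0, "grip": 0}, {"slide": [0.001, 0, -0.12], "turn": 0, "grip": 0}, {"slide": [0.001, 0, -0.12], "turn": 0, "grip": 0}, {"slide": [0.001, 0, -0.12], "turn": 0, "grip": 0}]' --newtons 28

```text
clock: 27.15
tool_pos: [0.4585, -0.2371, 0.1019]
eef_rot: [[-0.984, -0.179, 0.002], [-0.179, 0.984, -0.001], [-0.002, -0.001, -1.0]]
ft_force: [0.1, 3.6, 7.7]
gripper_width: 0.674
finger_force: 30.5
```

move_arm --rows '[{"slide": [0, 0, 0.003], "turn": 0, "grip": 0}, {"slide": [0, 0, 0.01], "turn": 0, "grip": 0}, {"slide": [0, 0, 0.03], "turn": 0, "grip": 0}, {"slide": [0, 0, 0.07], "turn": 0, "grip": 0}, {"slide": [0.01, 0.02, 0.11], "turn": 0, "grip": 0}, {"slide": [0.03, 0.06, 0.145], "turn": 0, "grip": 0}, {"slide": [0.045, 0.11, 0.16], "turn": 0, "grip": 0}, {"slide": [0.06, 0.16, 0.16], "turn": 0, "grip": 0}, {"slide": [0.075, 0.21, 0.16], "turn": 0, "grip": 0}, {"slide": [0.09, 0.26, 0.16], "turn": 0, "grip": 0}, {"slide": [0.105, 0.31, 0.16], "turn": 0, "grip": 0}, {"slide": [0.12, 0.36, 0.16], "turn": 0, "grip": 0}]'

```text
clock: 28.65
tool_pos: [0.5781, 0.1247, 0.2611]
eef_rot: [[-0.984, -0.179, 0.001], [-0.179, 0.984, -0.0], [-0.001, -0.0, -1.0]]
ft_force: [0.6, -0.7, -0.0]
gripper_width: 0.67
finger_force: 30.3
```

move_arm --rows '[{"slide": [0.015, 0.05, 0], "turn": 0, "grip": 0}, {"slide": [0.03, 0.09, 0], "turn": 0, "grip": 0}, {"slide": [0.038, 0.12, 0], "turn": 0, "grip": 0}, {"slide": [0.04, 0.126, 0], "turn": 0, "grip": 0}, {"slide": [0.04, 0.126, 0], "turn": 0, "grip": 0}, {"slide": [0.04, 0.126, 0], "turn": 0, "grip": 0}]'

```text
clock: 29.4
tool_pos: [0.6178, 0.2481, 0.2607]
eef_rot: [[-0.984, -0.178, 0.0], [-0.178, 0.984, -0.0], [-0.0, -0.0, -1.0]]
ft_force: [-0.1, -0.1, -1.7]
gripper_width: 0.671
finger_force: 30.3
```

```bash
python3 look.py w11; python3 - <<'E'
import pickle
from h import *
np.set_printoptions(precision=4,suppress=True)
s,f=pickle.load(open(f'pics/w11.pkl','rb')); T=f["tool_from_camera"]; d=f["range_z"]
v,u=np.mgrid[:480,:640]; P=np.stack([u,v,np.ones_like(u)],-1)@np.linalg.inv(f["mtx"]).T*d[...,None]
Q=P@T[:3,:3].T+T[:3,3]; zt=s["tool_pos"][2]
for n,h,x0,R in(("plate",zt-.064,.1,.045),("dark",.055,0,.0305)):
    m=(abs(Q[...,2]-h)<.003)&(np.hypot(Q[...,0]-x0,Q[...,1]-.0015)<R+.003)&(d>0)
    c,r=cv2.minEnclosingCircle((Q[m][:,:2]*1000).astype(np.float32)); print(n,c,r,np.median(Q[m][:,2]),m.sum(),Q[m].min(0),Q[m].max(0))
E
```

```text
29.4 [0.6178 0.2481 0.2607] [ 15.2578  20.3855  72.7471  -0.0186  86.8607 -85.0185] 100.27730020333271
plate (100.46705627441406, 0.6671183109283447) 32.3307991027832 0.196515754621192 8988 [ 0.0689 -0.0313  0.1938] [0.1325 0.0324 0.1992]
dark (2.8712220191955566, 1.5088928937911987) 32.726558685302734 0.05750469608249964 7845 [-0.0282 -0.0304  0.052 ] [0.0315 0.0334 0.058 ]
```

View pics/w11.png

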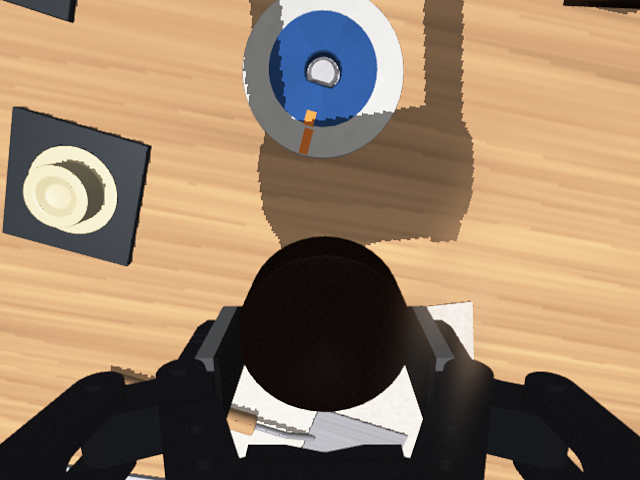

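The plate is home with its stripe over the base's stripe near (308,125). The dark stand is held with its top at rows 255–411, cols 239–410.

```bash
python3 pt.py w11 239,325,.2028 410,325,.2028 325,255,.2028 325,411,.2028 269,68,.064 377.5,68,.064 323,11,.064 323,125.5,.064
```

```text
239,325,.2028 [0.6167 0.2199 0.2028] [ 0.0061 -0.0275  0.0579]
410,325,.2028 [0.6065 0.2766 0.2028] [0.0061 0.0302 0.0579]
325,255,.2028 [0.5872 0.244  0.2028] [0.0309 0.0015 0.0579]
325,411,.2028 [0.6453 0.2546 0.2028] [-0.0281  0.0015  0.0579]
269,68,.064 [0.5233 0.1992 0.064 ] [ 0.1018 -0.0312  0.1967]
377.5,68,.064 [0.512 0.262 0.064] [0.1017 0.0327 0.1967]
323,11,.064 [0.4881 0.2251 0.064 ] [0.1317 0.0007 0.1967]
323,125.5,.064 [0.5497 0.2362 0.064 ] [0.0692 0.0006 0.1967]
```

move_arm --rows '[{"slide": [-0.03, -0.006, -0.02], "turn": 0, "grip": 0}, {"slide": [-0.07, -0.014, -0.05], "turn": 0, "grip": 0}, {"slide": [-0.095, -0.0185, -0.085], "turn": 0, "grip": 0}, {"slide": [-0.0975, -0.019, -0.1], "turn": 0, "grip": 0}, {"slide": [-0.0975, -0.019, -0.108], "turn": 0, "grip": 0}, {"slide": [-0.0975, -0.019, -0.11], "turn": 0, "grip": 0}, {"slide": [-0.0975, -0.019, -0.11], "turn": 0, "grip": 0}, {"slide": [-0.0975, -0.019, -0.11], "turn": 0, "grip": 0}]'

```text
clock: 30.45
tool_pos: [0.5209, 0.2301, 0.1509]
eef_rot: [[-0.984, -0.179, 0.001], [-0.179, 0.984, 0.0], [-0.001, -0.0, -1.0]]
ft_force: [0.1, 0.4, -0.1]
gripper_width: 0.675
finger_force: 30.3
```

Underside at about 0.069; correct xy by (-0.0006,-0.001) and ease down the 5 mm.

move_arm --rows '[{"slide": [-0.0006, -0.001, -0.001], "turn": 0, "grip": 0}, {"slide": [-0.0006, -0.001, -0.002], "turn": 0, "grip": 0}, {"slide": [-0.0006, -0.001, -0.003], "turn": 0, "grip": 0}, {"slide": [-0.0006, -0.001, -0.004], "turn": 0, "grip": 0}, {"slide": [-0.0006, -0.001, -0.005], "turn": 0, "grip": 0}, {"slide": [-0.0006, -0.001, -0.0055], "turn": 0, "grip": 0}, {"slide": [-0.0006, -0.001, -0.0055], "turn": 0, "grip": 0}]'

```text
clock: 31.32
tool_pos: [0.5198, 0.2291, 0.1459]
eef_rot: [[-0.984, -0.179, 0.001], [-0.179, 0.984, -0.0], [-0.001, -0.0, -1.0]]
ft_force: [-6.2, -1.4, 14.3]
gripper_width: 0.673
finger_force: 31.7
```

move_arm --rows '[{"slide": [0, 0, 0.0005], "turn": 0, "grip": 0.4}, {"slide": [0, 0, 0.0005], "turn": 0, "grip": 0.55}, {"slide": [0, 0, 0.0005], "turn": 0, "grip": 0.8}, {"slide": [0, 0, 0.0005], "turn": 0, "grip": 1}, {"slide": [0, 0, 0.0005], "turn": 0, "grip": 1}, {"slide": [0, 0, 0.02], "turn": 0, "grip": 1}, {"slide": [0, 0, 0.06], "turn": 0, "grip": 1}, {"slide": [0, 0, 0.1], "turn": 0, "grip": 1}, {"slide": [0, 0, 0.1], "turn": 0, "grip": 1}]'

```text
clock: 32.45
tool_pos: [0.5206, 0.2293, 0.248]
eef_rot: [[-0.984, -0.179, 0.005], [-0.179, 0.984, 0.001], [-0.005, 0.0, -1.0]]
ft_force: [1.0, 0.6, -1.1]
gripper_width: 1.0
finger_force: 0.0
```

```bash
python3 look.py w12; python3 - <<'E'
import pickle
from h import *
np.set_printoptions(precision=4,suppress=True)
s,f=pickle.load(open(f'pics/w12.pkl','rb')); T=f["tool_from_camera"]; d=f["range_z"]
v,u=np.mgrid[:480,:640]; P=np.stack([u,v,np.ones_like(u)],-1)@np.linalg.inv(f["mtx"]).T*d[...,None]
W=(P@T[:3,:3].T+T[:3,3])@s["eef_rot"].T+s["tool_pos"]
m=(abs(W[...,2]-.088)<.0025)&(np.hypot(W[...,0]-.52,W[...,1]-.23)<.045)
c,r=cv2.minEnclosingCircle((W[m][:,:2]*1000).astype(np.float32)); print(c,r,np.median(W[m][:,2]),m.sum())
i=cv2.imread('pics/w12.png'); a=cv2.resize(i[100:400,120:520],(400,300))
b=imaging.grab_frame("side")["color"][:,:,::-1]
cv2.imwrite('pics/fin.png',np.hstack([cv2.resize(i[110:360,200:450],(380,380)),cv2.resize(b[120:320,220:420],(380,380))]))
E
```

```text
32.45 [0.5206 0.2293 0.248 ] [ 16.0137   9.174   88.2166  -0.0047  82.3188 -84.3172] 100.33153362254137
(518.1280517578125, 230.50474548339844) 30.124387741088867 0.08789625029528064 5896
```

View pics/fin.png

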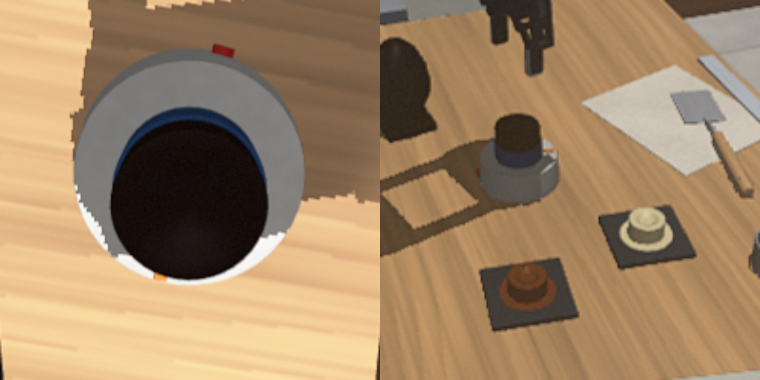

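The dark stand sits about 1 mm off the plate's centre, upright. The milk and white stands are on their boards and the bystanders haven't moved.

```bash
python3 -c "
from plant import manip
print(manip.sign_off())"
```

```text
the job is handed in; nothing more can be done
None
```

The job is handed in at about 32 s: milk and white stands on their boards (about 1 mm off centre), the turn-plate fully home with its stripe over the base's, the dark stand set on it within about 1 mm of centre, everything released, and the egg and cutter left alone.

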